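Open the carton of drill-press spares

ROBOT

A 6-joint arm with a two-finger parallel gripper is mounted at the origin on the work surface. World frame = base frame: x ahead of the robot, y to its left, z up, the work surface at z = 0. Lengths are in m, angles in degrees, forces in N, time in s.
With the tool pointing down it reaches from about 0.25 to 0.725 m from the base axis. Payload 9.7 kg.
Tool frame: the origin (TCP) lies midway between the tips of the shut fingers; the grasp point (between the pads) lies 19 mm behind it; z points along the fingers, x is the direction in which the jaws open and shut, and the axes are right-handed (so a half turn about z gives the same grasp; the last joint's range is limited). The gripper opens to 85 mm and grips with 20 to 120 N. Pads are 22 mm wide; open, the fingers measure 114 mm over their backs; the gripper's body (76 mm by 85 mm) begins 54 mm behind the grasp point. The pads swing forward as they close: fully open they stand 13 mm farther back than shut.
Start: joints at [-63.827, 4.979, 10.078, 95.1, 0, 90], TCP at [0.243, -0.494, 0.231] pointing down, gripper open.
Joint ranges: [-179.16, 179.16], [-48.56, 103.87], [-65.8, 70.77], [-126.05, 130.52], [-82.76, 87.17], [-180, 180]. Speed limits (degrees/s): [127.2, 127.2, 147.25, 180, 180, 180].

INTERFACE

Orientations are given as [roll, pitch, yaw] about the fixed x, y, z axes, in that order (R = Rz(yaw) Ry(pitch) Rx(roll)).
In Python, from workcell import sensors, camera, get_calibration, bot, recognise, place_of gives the robot as it stands. The module is installed in compiled form; this text tells all that it offers.
- The arm moves only by the tool send_rows, never from a script. Its argument "plan" is a list of rows, each a list of 3 entries, a list of its own where there are three numbers: the shift along the tool's x, y, z normalised to -1 to 1, where 1 is 0.3 m, then the turn, a rotation vector about the tool's x, y, z normalised to -1 to 1, where 1 is pi rad, then the closure, from -1 (fully open) to 1 (shut). In form: [[[x, y, z], [rx, ry, rz], claw], ...]. A call has 1 to 10 rows; each row is the pose to reach, as a shift and turn from the pose commanded when the call began, along the tool's axes at that moment, turning the shorter way round; what a row does not reach only later rows make up. A row lasts 1/10 s, in which the tool goes at most 50 mm and 8.59 degrees, less where a joint would pass 70% of its speed; a pose out of reach is approached as far as the arm can. A call with a number of a shift or a turn outside -1 to 1 is refused whole. A call with a gripper value outside its range is refused whole. The fingers move at their own pace and stop on an object; "force" is the grip in N (left out, the last holds). Time passes only in rows, so rows that repeat a pose let the fingers close. It gives the time, the measured TCP pose, the force and the opening at its end, in the units of the state.
- sensors.get_obs(): the state, without advancing time (a new reading comes with each control period).
- camera(name): name is "side" or "top"; returns the picture (384x512x3 uint8, blue, green, red); there is no depth.
- get_calibration(name): a dict with "fx", "fy", "cx", "cy" (pixels), "R" (3x3) and "t" (3): a world point X has camera coordinates R X + t. Camera axes: x right, y down, z forward; pixel columns grow to the right and rows downward; lengths in m; the calibration is good to about 2 mm. A picture is of the moment at which its call begins. get_calibration takes no time and is no camera call.
- bot.job_done(): hands the job in, once; it reports no verdict.
Trained networks look in the newest picture that a camera, given by its name, has taken for a name from the list of things; names that differ only in an ending like _2 or _b are one class to them, and where a whole thing is asked for, a point or a joint stands for the part that bears it (a point fixed in the world has none). Each returns a list of dicts, best first, with "p" (0 to 1); they miss things now and then, are a little off and sometimes report something else, mostly with a low value. They report only what shows in the picture. A call takes as long as a camera call. They do not tell look-alikes from the thing itself.
- recognise(label, camera): "point" ([column, row] in pixels, amid what is visible of it).
- place_of(label, camera): "point" ([column, row] in pixels: a listed point, or the origin of a listed thing).
The state is a dict: "time": time; "q": joint angles; "qd": joint speeds; "joint_efforts": joint torques, N m; "ee_pos": TCP position; "tcp_rot": TCP orientation; "wrist_force": force on the tool from outside, world axes, zero at the start; "torque": the same for the moment, N m; "opening": finger opening in m.
Only numpy, scipy, OpenCV 4.12 (cv2) and the standard library are available. Lean on these libraries where they do the work, as an engineer would, in place of code of your own. Each camera call takes 0.05 s, during which the arm holds its last target. There are 200 camera calls.

TASK

The carton of drill-press spares on the bench was opened earlier, but its two long top flaps have swung half shut over the mouth again. Swing both flaps up and right over to the outside of the carton, down to about level with its rim or lower, and leave them there, so that the pulley inside can be lifted straight out. Leave the carton standing where it is with the pulley undisturbed in it, and the oil can, hammer and screwdriver beside it where they are.

Things in the scene. Friction and masses are not known exactly. Their poses are not given: they have to be found in the camera images.
- carton: Brown cardboard shipping carton, loose, 260 (x) x 200 (y) x 130 mm high, walls 4 mm, 2.4 kg. Origin: centre of underside, z up. Rim and mouth at 130 mm. The long flaps are creased on its top edges at y = +100 and -100 mm. The short flaps already hang outside the ends (x = +-130 mm, standing out 32 mm) and need nothing. Inside, a fixed inner box 66 mm high at the +x end, the pulley in the -x half.
- flap_left (a joint): Angle (rad) of the long flap creased on the carton's +y top edge: cardboard panel 254 mm along the crease, 100 mm from crease to free edge, 4 mm thick. 0 = flat across the mouth, 1.57 = upright, 3.14 = folded over outside, level with the rim, 4.4 = hanging down (stop). Starts 0.8 to 1.15. Crease slightly stiff (0.035 N m, about 0.5 N to push), no spring: the flap stays where left.
- flap_right (a joint): The same for the equal flap creased on the carton's -y top edge.
- flap_left_crease (a point): Middle of the left flap's crease, at carton (0, +100, 130) mm: a point of the hinge axis, which runs along the carton's x.
- flap_right_crease (a point): Middle of the right flap's crease, at carton (0, -100, 130) mm; hinge axis along the carton's x.
- flap_left_edge (a point): Middle of the left flap's free edge, 100 mm from its crease. Moves with the flap.
- flap_right_edge (a point): Middle of the right flap's free edge, 100 mm from its crease. Moves with the flap.
- pulley: Bare aluminium stepped cone pulley, 112 mm across the foot, narrowing in three steps to a 40 mm hub, 84 mm high, about 0.9 kg, standing loose on the carton's floor (4 mm up), hub up, its top 42 mm below the rim. Origin: centre of its underside; z up.
- oil_can: Steel oil can with a thin bent spout, 72 mm across, 168 mm high, standing loose beyond the carton's +x end, 210 to 250 mm from the carton's centre. Origin: centre of its underside. (A fixed vice and fuel tank, up to 175 mm high, stand at the bench's far corners, out of the way.)
- screwdriver: Screwdriver 210 mm long lying on the bench beside one long side of the carton. Lies along its own x, handle to -x.
- hammer: Hammer 270 mm long lying on the bench beside the other long side of the carton. Lies along its own x, handle to -x.
Mind the look-alikes: they are no part of the job. Of the things that look like the pulley, take the one that is farthest from the robot's base at the start.

How it is judged:
By the outcome, as a careful person would: the job done as asked, in the order asked, and still so for the second after the job is handed in, with the robot touching nothing.
It also fails if it takes over 48 s, if anything falls off the work surface, if the arm or the gripper's body presses on something with over 40 N, if the wrist force passes 120 N, or if a joint passes its speed limit or range.

## Working session

There is one attempt and no reset: what is moved stays moved. The work goes in short steps, Python scripts to look and compute and a tool call to move; the robot and the scene stay as the last step left them, time stands still between calls to the robot, and variables do not carry over. Pictures are saved under pics/ and viewed, on a budget of 10 in all, crops included, one or two more only if the job needs it, and the job is handed in when it is done.

Besides the shell and the picture viewer there is one more tool, called by a JSON object that holds its "fn" and its "kwargs". send_rows: Moves the arm, as the interface text tells. Scaled input: -1 to 1 covers 0.3 m each way for a shift and pi rad each way for a turn. Its arguments: {"type":"object","properties":{"plan":{"type":"array"},"force":{"type":"number"}},"required":["plan"]}

```bash
mkdir -p pics; cat > h.py <<'E'
import numpy as np,cv2
from workcell import sensors,camera,get_calibration,bot,recognise,place_of
def ray(n,p):
    c=get_calibration(n);R=np.array(c['R']);t=np.array(c['t'])
    d=R.T@np.array([(p[0]-c['cx'])/c['fx'],(p[1]-c['cy'])/c['fy'],1]);return -R.T@t,d/np.linalg.norm(d)
def onz(n,p,z):
    o,d=ray(n,p);return o+d*(z-o[2])/d[2]
def tri(a,b):
    (o1,d1),(o2,d2)=ray('top',a),ray('side',b)
    s=np.linalg.lstsq(np.c_[d1,-d2],o2-o1,rcond=None)[0]
    p,q=o1+s[0]*d1,o2+s[1]*d2;return (p+q)/2,np.linalg.norm(p-q)
def proj(n,X):
    c=get_calibration(n);v=np.array(c['R'])@X+np.array(c['t']);return [c['fx']*v[0]/v[2]+c['cx'],c['fy']*v[1]/v[2]+c['cy']]
E
python3 - <<'E'
from h import *
np.set_printoptions(precision=3,suppress=True)
a=camera('top');b=camera('side')
cv2.imwrite('pics/top.png',cv2.resize(a,None,fx=1.5,fy=1.5));cv2.imwrite('pics/side.png',cv2.resize(b,None,fx=1.5,fy=1.5))
for n in 'carton pulley oil_can hammer screwdriver flap_left_crease flap_right_crease flap_left_edge flap_right_edge'.split():
    r=[place_of(n,c) for c in('top','side')]
    print(n,[[(np.round(q['point'],1).tolist(),round(q['p'],2)) for q in x[:3]] for x in r],*(tri(r[0][0]['point'],r[1][0]['point']) if r[0] and r[1] else ''))
for c in('top','side'): print(c,ray(c,[256,192]),ray(c,[256,192]))
print(sensors.get_obs())
E
```

```text
carton [[([272.1, 202.2], 0.89)], [([268.8, 232.7], 0.58)]] [0.529 0.033 0.008] 0.009400221992097852
pulley [[([349.7, 289.0], 0.94), ([283.9, 215.6], 0.83), ([194.5, 310.9], 0.83)], [([165.5, 193.1], 0.97), ([157.2, 313.9], 0.68)]] [ 0.321 -0.138  0.25 ] 0.00731979044087948
oil_can [[([249.2, 122.5], 0.84)], [([354.2, 212.0], 0.62)]] [0.772 0.104 0.013] 0.007420706291988057
hammer [[([192.1, 226.7], 0.73), ([250.1, 125.0], 0.42)], [([353.7, 215.3], 0.19)]] [ 0.619  0.202 -0.007] 0.34968820954182744
screwdriver [[([368.5, 171.4], 0.88)], [([330.2, 325.2], 0.69)]] [ 0.624 -0.254  0.011] 0.004833948334753519
flap_left_crease [[([240.5, 210.6], 0.76), ([293.4, 185.0], 0.38)], [([257.6, 179.3], 0.8)]] [0.501 0.119 0.119] 0.0013902115558670452
flap_right_crease [[([307.9, 182.8], 0.81), ([192.6, 228.7], 0.74), ([262.5, 202.5], 0.71)], [([291.9, 212.8], 0.76)]] [ 0.571 -0.059  0.137] 0.0067650035857404435
flap_left_edge [[([265.1, 199.9], 0.66)], [([264.2, 157.4], 0.72)]] [0.518 0.053 0.217] 0.007850544628993983
flap_right_edge [[([293.3, 186.3], 0.74), ([194.1, 228.2], 0.66)], [([282.6, 172.3], 0.58)]] [ 0.553 -0.015  0.215] 0.005363195659256745
top (array([0.446, 0.048, 1.076]), array([ 0.11 ,  0.031, -0.993])) (array([0.446, 0.048, 1.076]), array([ 0.11 ,  0.031, -0.993]))
side (array([ 0.472, -0.668,  0.587]), array([ 0.025,  0.84 , -0.541])) (array([ 0.472, -0.668,  0.587]), array([ 0.025,  0.84 , -0.541]))
{'time': 1.0, 'q': array([-63.829,   4.979,  10.08 ,  95.101,  -0.001,  90.   ]), 'qd': array([-0.081,  0.01 , -0.052, -0.015, -0.031,  0.07 ]), 'joint_efforts': array([  0.   , -52.011,  46.487,   0.002,  -0.   ,   0.   ]), 'ee_pos': array([ 0.243, -0.494,  0.231]), 'tcp_rot': array([179.999,   0.001, -63.828]), 'wrist_force': array([-0.709,  0.959, -0.051]), 'torque': array([-0.013,  0.025,  0.006]), 'opening': 0.08535285808886109}
```

View pics/top.png

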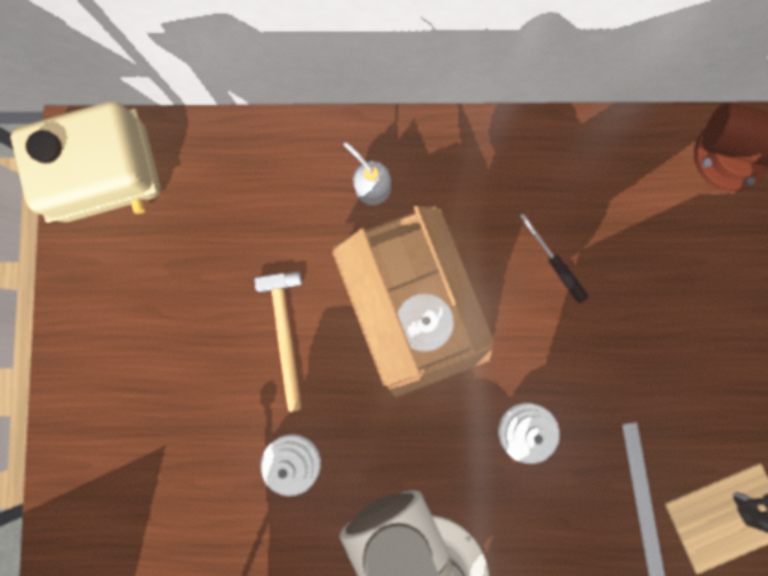

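View pics/side.png

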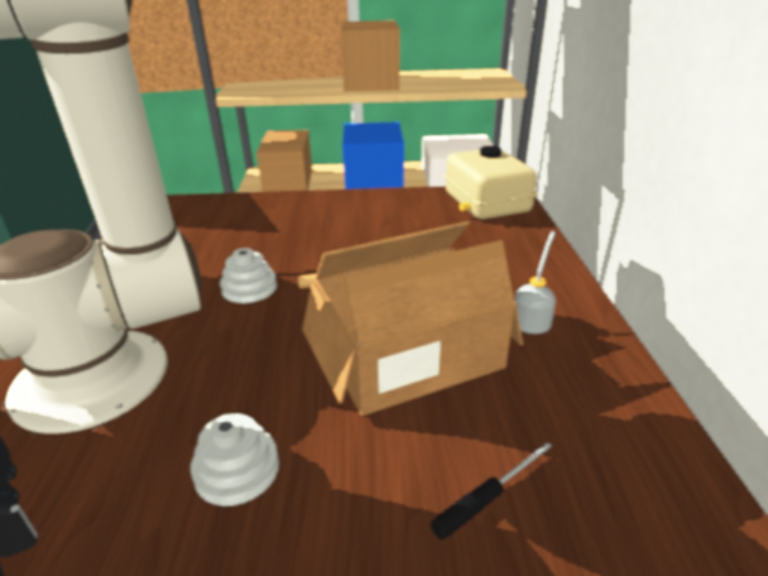

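Candidates for the pulley, in 1.5x top-picture pixels: (426,322) inside the carton, (290,465) on the bench and (530,433) on the bench. The one in the carton is the farthest from the base, so it's the real one and the other two are look-alikes. I'll fit the carton model and check it with an overlay crop.

```bash
cat >> h.py <<'E'
from scipy.optimize import least_squares
def model(v):
    c,s=np.cos(v[2]),np.sin(v[2])
    W=lambda x,y,z:np.array([v[0]+c*x-s*y,v[1]+s*x+c*y,z])
    F=lambda k,r,x=0:W(x,k*(.1-r*np.cos(v[3 if k>0 else 4])),.13+r*np.sin(v[3 if k>0 else 4]))
    return W,F
def detect():
    out=[]
    for cam in('top','side'):
        camera(cam)
        for n in('carton','flap_left_crease','flap_right_crease','flap_left_edge','flap_right_edge'):
            for q in place_of(n,cam)[:1]:
                if q['p']>.4: out.append((cam,n,q['point']))
    return out
def fit(D,v0):
    def res(v):
        W,F=model(v);P={'carton':W(0,0,0),'flap_left_crease':F(1,0),'flap_right_crease':F(-1,0),'flap_left_edge':F(1,.1),'flap_right_edge':F(-1,.1)}
        return np.concatenate([np.subtract(proj(c,P[n]),p) for c,n,p in D])
    r=least_squares(res,v0,loss='soft_l1',f_scale=2);return r.x,np.round(res(r.x),1)
def overlay(cam,v,name):
    W,F=model(v);im=cv2.resize(camera(cam),None,fx=3,fy=3,interpolation=cv2.INTER_CUBIC)
    L=[[W(a*.13,b*.1,.13) for a,b in((1,1),(1,-1),(-1,-1),(-1,1))]]+[[F(k,r,x) for r,x in((0,-.127),(.1,-.127),(.1,.127),(0,.127))] for k in(1,-1)]
    for l,col in zip(L,((0,255,0),(255,0,0),(0,0,255))): cv2.polylines(im,[np.int32([np.array(proj(cam,p))*3 for p in l])],True,col,1)
    return im
E
python3 - <<'E'
from h import *
np.set_printoptions(precision=3,suppress=True)
D=[d for _ in range(2) for d in detect()]
v,r=fit(D,[.536,.03,.375,.9,1.06]);print(v,r);np.save('v.npy',v)
W,F=model(v)
a=overlay('top',v,'')[350:850,580:1060];b=overlay('side',v,'')[400:860,560:1100]
cv2.imwrite('pics/ov.png',cv2.resize(np.hstack([a[:460,:400] if 0 else a[:460],b]),(800,361)))
R=cv2.Rodrigues(np.array([0,0,0.]))[0]
y=np.radians(-63.828);T=np.array([[np.cos(y),np.sin(y),0],[np.sin(y),-np.cos(y),0],[0,0,-1]])
for h in(.3,.17):
    p=W(0,-.005,h);print(p,T.T@(p-np.array([.243,-.494,.231]))/.3)
print('yaw deg',np.degrees(v[2]))
E
```

```text
[0.536 0.031 0.38  0.884 0.989] [ 1.3  2.  -1.6  1.7 -1.2  4.1 -2.2  1.1  0.3  4.   3.4  2.5  1.  -3.5
  1.9  0.4 -0.5  1.2  5.1 -0.5  4.  -0.1 -1.4  4.5  1.8  2.1 -3.2 -1.
 -0.7  4.2  1.5  1.8  0.3 -1.7  4.2  3.1  0.2  2.7  2.1 -1.5]
[0.538 0.026 0.3  ] [-1.121 -1.648 -0.23 ]
[0.538 0.026 0.17 ] [-1.121 -1.648  0.203]
yaw deg 21.751176061669295
```

View pics/ov.png

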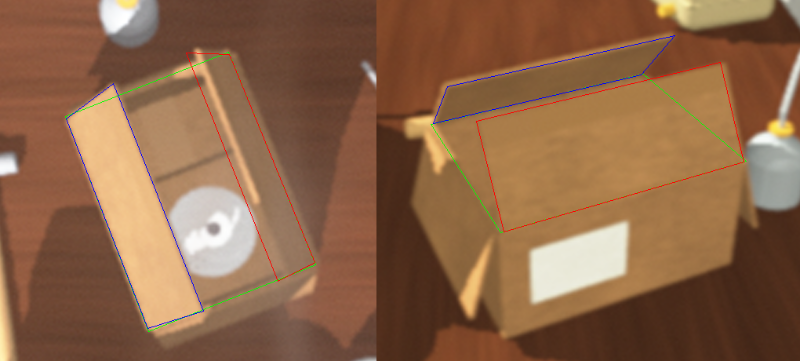

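The overlay matches the carton and the left flap. The right flap is slightly more upright than the model, so the gap between the free edges is at least 85 mm. I'll raise the arm, square it to the carton and shut the fingers.

{"fn": "send_rows", "kwargs": {"plan": [[[0,0,-0.16],[0,0,0],1],[[0,0,-0.32],[0,0,0],1],[[-0.1,-0.16,-0.35],[0,0,0.0246],1],[[-0.2,-0.3,-0.35],[0,0,0.0246],1],[[-0.3,-0.44,-0.35],[0,0,0.0246],1],[[-0.4,-0.58,-0.35],[0,0,0.0246],1],[[-0.5,-0.72,-0.35],[0,0,0.0246],1],[[-0.6,-0.86,-0.35],[0,0,0.0246],1],[[-0.65,-0.96,-0.35],[0,0,0.0246],1],[[-0.65,-0.96,-0.35],[0,0,0.0246],1]]}}

```text
time: 3.3
ee_pos: [0.4173, -0.1873, 0.3362]
tcp_rot: [-179.9, 0.0, -67.9]
wrist_force: [-0.2, -0.1, 0.1]
opening: 0.0001
```

```bash
cat > rel.py <<'E'
from h import *
from scipy.spatial.transform import Rotation as Ro
import sys
v=np.load('v.npy');W,F=model(v);o=sensors.get_obs()
T=Ro.from_euler('xyz',o['tcp_rot'],degrees=True).as_matrix()
print(o['time'],o['ee_pos'].round(3),o['tcp_rot'].round(1),o['wrist_force'].round(1))
c,s=np.cos(v[2]),np.sin(v[2]);d=o['ee_pos'][:2]-v[:2];print('carton xy',c*d[0]+s*d[1],-s*d[0]+c*d[1])
print('shift to centre gap z.30',(T.T@(W(0,-.005,.30)-o['ee_pos'])/.3).round(3))
E
python3 rel.py
```

```text
3.3 [ 0.417 -0.187  0.336] [-179.9    0.   -67.9] [-0.2 -0.1  0.1]
carton xy -0.19146420054704272 -0.15818695007716752
shift to centre gap z.30 [-0.507 -0.641  0.122]
```

{"fn": "send_rows", "kwargs": {"plan": [[[-0.13,-0.16,0],[0,0,0],1],[[-0.25,-0.32,0],[0,0,0],1],[[-0.38,-0.48,0],[0,0,0],1],[[-0.505,-0.64,0],[0,0,0],1],[[-0.505,-0.64,0],[0,0,0],1],[[-0.505,-0.64,0.12],[0,0,0],1],[[-0.505,-0.64,0.25],[0,0,0],1],[[-0.505,-0.64,0.38],[0,0,0],1],[[-0.505,-0.64,0.5],[0,0,0],1],[[-0.505,-0.64,0.5],[0,0,0],1]]}}

```text
time: 4.3
ee_pos: [0.535, 0.0196, 0.1813]
tcp_rot: [179.6, 0.1, -68.3]
wrist_force: [0.5, -0.3, 0.1]
opening: 0.0001
```

```bash
python3 rel.py; python3 -c "
from h import *
a=cv2.resize(camera('top')[110:270,180:360],None,fx=2.2,fy=2.2);b=cv2.resize(camera('side')[90:250,180:360],None,fx=2.2,fy=2.2)
cv2.imwrite('pics/ins.png',np.hstack([a,b]))"
```

```text
4.3 [0.535 0.02  0.181] [ 1.796e+02  1.000e-01 -6.830e+01] [ 0.5 -0.3  0.1]
carton xy -0.005450779772485977 -0.009594641731410216
shift to centre gap z.30 [-0.016 -0.015 -0.396]
```

View pics/ins.png

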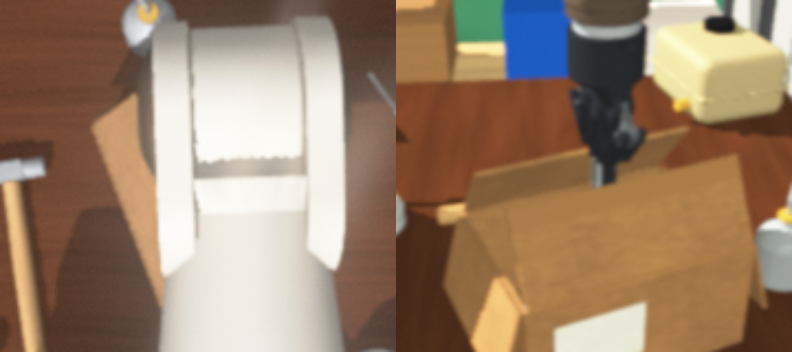

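The fingers are inside the mouth between both free edges with no contact. Next I'll push the left flap (+y is tool -x) up, over and down.

{"fn": "send_rows", "kwargs": {"plan": [[[-0.08,0,0],[0,0,0],1],[[-0.16,0,0],[0,0,0],1],[[-0.24,0,0],[0,0,0],1],[[-0.32,0,0],[0,0,0],1],[[-0.39,0,0],[0,0,0],1],[[-0.45,0,0],[0,0,0],1],[[-0.5,0,0.06],[0,0,0],1],[[-0.53,0,0.12],[0,0,0],1],[[-0.53,0,0.18],[0,0,0],1],[[-0.53,0,0.24],[0,0,0],1]]}}

```text
time: 5.4
ee_pos: [0.48, 0.1687, 0.1172]
tcp_rot: [-179.7, -0.0, -68.2]
wrist_force: [0.5, -1.6, 1.0]
opening: -0.0001
```

{"fn": "send_rows", "kwargs": {"plan": [[[0,0,0],[0,0,0],1],[[0,0,0],[0,0,0],1],[[0,0,-0.12],[0,0,0],1],[[0,0,-0.26],[0,0,0],1],[[0,0,-0.4],[0,0,0],1],[[0,0,-0.54],[0,0,0],1],[[0,0,-0.6],[0,0,0],1],[[0,0,-0.6],[0,0,0],1]]}}

```text
time: 6.2
ee_pos: [0.4794, 0.1681, 0.2996]
tcp_rot: [-179.6, -0.0, -68.3]
wrist_force: [0.4, -0.2, 0.9]
opening: 0.0002
```

```bash
python3 rel.py; python3 -c "
from h import *
a=cv2.resize(camera('top')[110:270,150:360],None,fx=1.9,fy=1.9);b=cv2.resize(camera('side')[90:250,150:360],None,fx=1.9,fy=1.9)
cv2.imwrite('pics/left.png',np.hstack([a,b]))"
```

```text
6.2 [0.479 0.168 0.3  ] [-179.6   -0.   -68.3] [ 0.4 -0.2  0.9]
carton xy -0.0019870757427630503 0.14893971882778773
shift to centre gap z.30 [ 0.513 -0.007 -0.001]
```

View pics/left.png

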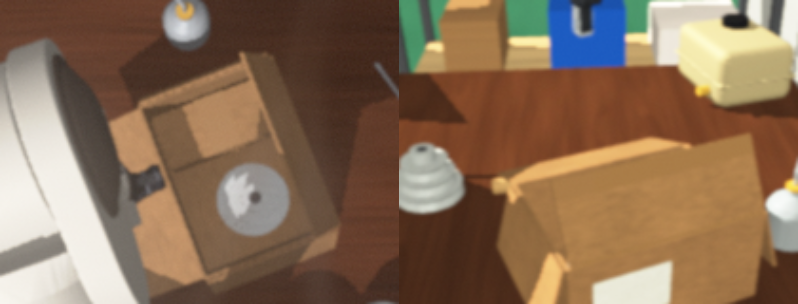

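The left flap is folded outside, and the carton and pulley haven't moved. I'll do the right flap the same way.

{"fn": "send_rows", "kwargs": {"plan": [[[0.12,0,0],[0,0,0],1],[[0.25,0,0],[0,0,0],1],[[0.37,0,0],[0,0,0],1],[[0.46,0,0],[0,0,0],1],[[0.46,0,0],[0,0,0],1],[[0.46,0,0.1],[0,0,0],1],[[0.46,0,0.2],[0,0,0],1],[[0.46,0,0.3],[0,0,0],1],[[0.46,0,0.39],[0,0,0],1],[[0.46,0,0.39],[0,0,0],1]]}}

```text
time: 7.3
ee_pos: [0.5273, 0.0401, 0.1731]
tcp_rot: [179.6, 0.1, -68.2]
wrist_force: [0.5, -0.7, -0.1]
opening: -0.0002
```

```bash
python3 rel.py
```

```text
7.3 [0.527 0.04  0.173] [ 1.796e+02  1.000e-01 -6.820e+01] [ 0.5 -0.7 -0.1]
carton xy -0.0050251925969863895 0.01227706271067003
shift to centre gap z.30 [ 0.057 -0.014 -0.423]
```

{"fn": "send_rows", "kwargs": {"plan": [[[0.08,0,-0.02],[0,0,0],1],[[0.16,0,-0.02],[0,0,0],1],[[0.24,0,-0.02],[0,0,0],1],[[0.32,0,-0.02],[0,0,0],1],[[0.4,0,-0.02],[0,0,0],1],[[0.46,0,-0.02],[0,0,0],1],[[0.51,0,0.04],[0,0,0],1],[[0.54,0,0.1],[0,0,0],1],[[0.54,0,0.16],[0,0,0],1],[[0.54,0,0.21],[0,0,0],1]]}}

```text
time: 8.3
ee_pos: [0.5895, -0.1107, 0.1134]
tcp_rot: [180.0, 0.0, -68.3]
wrist_force: [-0.9, 0.6, 0.6]
opening: -0.0001
```

{"fn": "send_rows", "kwargs": {"plan": [[[0,0,0],[0,0,0],1],[[0,0,0],[0,0,0],1],[[0,0,-0.12],[0,0,0],1],[[0,0,-0.26],[0,0,0],1],[[0,0,-0.4],[0,0,0],1],[[0,0,-0.54],[0,0,0],1],[[0.1,0.1,-0.7],[0,0,0],1],[[0.25,0.25,-0.7],[0,0,0],1],[[0.4,0.4,-0.7],[0,0,0],1],[[0.4,0.4,-0.7],[0,0,0],1]]}}

```text
time: 9.3
ee_pos: [0.5215, -0.2685, 0.3264]
tcp_rot: [-179.9, -0.1, -68.3]
wrist_force: [0.5, -0.5, 0.1]
opening: 0.0001
```

{"fn": "send_rows", "kwargs": {"plan": [[[0.1,0.1,0],[0,0,0],1],[[0.2,0.2,0],[0,0,0],1],[[0.3,0.3,0],[0,0,0],1],[[0.4,0.4,0],[0,0,0],1],[[0.4,0.4,0],[0,0,0],1]]}}

```text
time: 9.8
ee_pos: [0.4533, -0.4262, 0.3246]
tcp_rot: [180.0, -0.1, -68.5]
wrist_force: [0.6, 0.4, -0.4]
opening: 0.0001
```

```bash
python3 rel.py; python3 - <<'E'
from h import *
np.set_printoptions(precision=3,suppress=True)
D=[d for _ in range(2) for d in detect()]
v=np.load('v.npy');w,r=fit(D,[*v[:3],3.5,3.5]);print(v,w,r)
a=overlay('top',w,'')[300:860,480:1120];b=overlay('side',w,'')[300:860,460:1100]
cv2.imwrite('pics/fin.png',cv2.resize(np.hstack([a,b]),(800,350)))
cv2.imwrite('pics/fin2.png',np.hstack([cv2.resize(camera(c),(400,300)) for c in('top','side')]))
for n in('pulley','oil_can','hammer','screwdriver'):
    for c in('top','side'):
        camera(c);print(n,c,[(np.round(q['point'],1).tolist(),round(q['p'],2)) for q in place_of(n,c)[:3]])
E
```

```text
9.8 [ 0.453 -0.426  0.325] [ 1.80e+02 -1.00e-01 -6.85e+01] [ 0.6  0.4 -0.4]
carton xy -0.24650530340669302 -0.3934591556913671
shift to centre gap z.30 [-1.298 -0.816  0.08 ]
[0.536 0.031 0.38  0.884 0.989] [0.532 0.032 0.384 3.697 3.546] [ -1.1  -0.1  -1.8   3.6  -0.2  -0.8  -0.3  -1.2   2.    1.4 -12.1 -58.1
  -2.7   4.7   4.7   2.   -1.6   0.2  -2.2  -0.9   0.6   2.4   3.1   2.2
 -17.5 -58.3  -0.5   2.9   2.7   0.9]
pulley top [([194.7, 307.0], 0.75), ([283.6, 212.4], 0.71), ([350.0, 290.6], 0.58)]
pulley side [([165.2, 192.1], 0.74), ([158.0, 315.3], 0.73)]
oil_can top [([250.6, 124.3], 0.95)]
oil_can side [([352.7, 213.6], 0.76)]
hammer top [([192.3, 228.2], 0.64)]
hammer side []
screwdriver top [([369.2, 170.2], 0.87)]
screwdriver side [([331.8, 325.2], 0.7)]
```

View pics/fin.png

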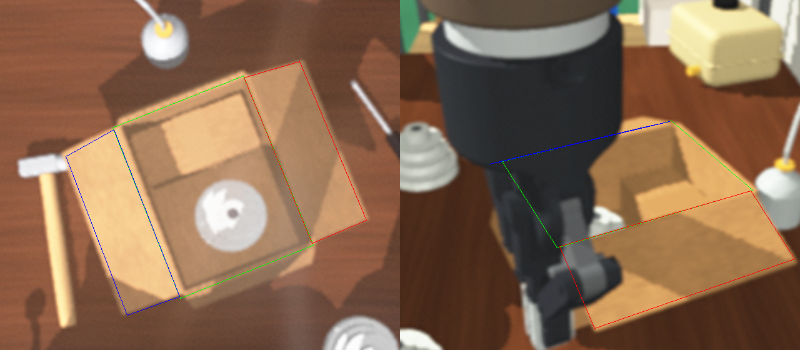

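View pics/fin2.png

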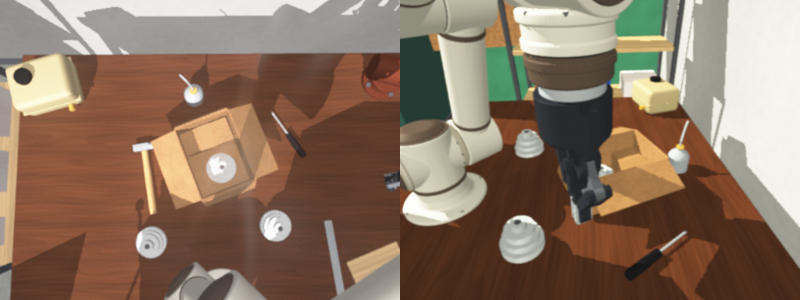

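The overlay shows both flaps outside the carton at about 3.6 rad, which is below the rim, and the mouth is clear. The carton, pulley, oil can, hammer and screwdriver are where they were, and the robot is touching nothing.

```bash
python3 -c "
from workcell import bot
print(bot.job_done())"
```

```text
the job is handed in; nothing more can be done
None
```

Both long flaps are now folded over to the outside of the carton, below the rim, and I have handed the job in at about 10 s of the 48 s allowed. I pushed each one up, over and down with the shut fingertips, then backed the arm clear. Wrist force read at most about 2 N at the end of each move.

**Flaps:** the last fit put the left flap at about 3.7 rad and the right at about 3.55 rad, where 3.14 is level with the rim. The final top picture shows the mouth open with the pulley in plain view.

**Other things:** the carton's fitted position differs by about 4 mm from the start, within the noise of the measurement. The pulley, oil can, hammer and screwdriver show up within about 3 px of where they began.

**Checks that failed or disagreed:**
- In the last side picture the arm hid part of the left side. One flap point there was about 58 px off in both readings, and I treated it as a false detection.
- The left flap's angle therefore rests mainly on the top view.
- The hammer was not detected in that side picture, so its position was checked from the top view only.

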